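# Load the parts cleaner, press its lid home and start it

### The arm

A 6-joint arm with a two-finger parallel gripper is mounted at the origin on the work surface. World frame = base frame: x ahead of the robot, y to its left, z up, the work surface at z = 0. Lengths are in mm, angles in degrees, forces in N, time in s.
With the tool pointing down it reaches from about 300 to 850 mm from the base axis. Payload 4.2 kg.
Tool frame: the origin (TCP) lies midway between the tips of the shut fingers; the grasp point (between the pads) lies 19 mm behind it (env.grip_depth is the distance from the TCP to the grasp point, in mm); z points along the fingers, y is the line along which they close (so a half turn about z gives the same grasp; the last joint's range is limited). The gripper opens to 91 mm and grips with 3 to 60 N. Pads are 32 mm wide; open, the fingers measure 118 mm over their backs; the gripper's body (76 mm by 178 mm) begins 60 mm behind the grasp point.
Start: joints at [69.729, 18.312, 89.639, -0, 72.044, -1.146], TCP at [188.394, 543.28, 190.576] pointing down, gripper open.
Joint ranges: [-177.97, 177.97], [-48.28, 115.42], [12.27, 149.76], [-77.06, 257.06], [2.81, 150.46], [-146.56, 146.56]. Speed limits (degrees/s): [147.25, 147.25, 180, 180, 180, 180].

### API

Orientations are given as [roll, pitch, yaw] about the fixed x, y, z axes, in that order (R = Rz(yaw) Ry(pitch) Rx(roll)).
In Python, from workcell import env, eyes gives the robot as it stands.
- The arm moves only by the tool send_rows, never from a script. Its argument "motion" is a list of rows, each a list of 7 numbers: the shift along the world's x, y, z normalised to -1 to 1, where 1 is 0.5 m, then the turn, a rotation vector about the world's x, y, z normalised to -1 to 1, where 1 is 60 degrees, then the opening, from -1 (shut) to 1 (fully open). A call has 1 to 20 rows; each row is the pose to reach, as a shift and turn from the pose commanded when the call began; what a row does not reach only later rows make up. A row lasts 1/8 s, in which the tool goes at most 62.5 mm and 10.7 degrees, less where a joint would pass 70% of its speed; a pose out of reach is approached as far as the arm can. A call with a number of a shift or a turn outside -1 to 1 is refused whole. A call with a gripper value outside its range is refused whole. The fingers move at their own pace and stop on an object; "squeeze" is the grip in N (left out, the last holds). Time passes only in rows, so rows that repeat a pose let the fingers close. It gives the time, the measured TCP pose, the force, the opening and the grip force at its end, in the units of the state.
- env.state(): the state, without advancing time (a new reading comes with each control period).
- eyes.grab_frame(name): name is "side" or "top"; returns a dict with "pixels" (384x512x3 uint8, red, green, blue), "depth" (384x512 float32, mm along the optical axis (not along the pixel's ray), 0 where there is no reading), "fx", "fy", "cx", "cy" (pixels), "distortion" ([k1, k2, p1, p2, k3] as OpenCV has them; the pictures are not rectified), "R" (3x3) and "t" (3): a world point X has camera coordinates R X + t. Camera axes: x right, y down, z forward; pixel columns grow to the right and rows downward; lengths in mm; the calibration is good to about 2 mm. A picture is of the moment at which its call begins.
- env.job_done(): hands the job in; it is judged then, once.
The state is a dict: "time_s": time; "qpos": joint angles; "qvel": joint speeds; "effort": joint torques, N m; "ee_pos": TCP position; "ee_rot": TCP orientation; "force": force on the tool from outside, world axes, zero at the start; "torque": the same for the moment, N m; "gripper_width": finger opening in mm; "gripper_force": force on a finger pad.
Only numpy, scipy, OpenCV 4.12 (cv2) and the standard library are available. Lean on these libraries where they do the work, as an engineer would, in place of code of your own. Each camera call takes 0.05 s, during which the arm holds its last target. There are 200 camera calls.

### The job

Lay the longer brake wheel cylinder flat in the tank of the parts cleaner, then put the rectangular lid on and press it down until it snaps fully home and sits level. Only when the lid is home, start the cleaner: press the round key fully in and let it go, then the bar-shaped key; leave the square key alone. Do not knock or shift the other things on the bench.

Things in the scene. Friction and masses are not known exactly. Their poses are not given: they have to be found in the camera images.
- cleaner: Ultrasonic parts cleaner: a grey metal box 214 x 214 mm, fixed on the bench, deck 108 mm high, with an open steel tank in the deck and a ledge with a row of three keys in front of it. Origin: middle of its underside, on the bench; z up, x from the keys towards the tank, y along the row of keys and the tank's long side.
- tank_rim (a point): Centre of the tank's mouth (33 mm in +x from the cleaner's middle, same axes), level with the top of its steel collar, 122 mm above the bench. Mouth 110 mm (x) by 150 mm (y); the collar, 138 x 178 mm outside, stands 14 mm over the deck and has a lead-in slope inside that widens the mouth by about 10 mm all round at its top.
- tank_floor (a point): Centre of the flat tank floor, 70 mm below tank_rim. Half-way along each tank wall, 14.5 mm below tank_rim, a small sprung catch 24 mm long stands 4 mm proud: a lid laid on the tank rests on these four, about 10 mm too high, and snaps past them when pushed down on its middle with about 18 N; then its plate rests on the collar and it stays.
- lid_grip (a point): Loose tank lid: grey metal plate 136 (x) x 176 (y) x 6 mm, under it a plug ring 106 x 146 mm outside, 23 mm deep, its lower edge rounded; on top a black bar handle 20 mm wide (x), 80 mm long (y), 34 mm high. This point: the handle's middle, 17 mm below its top, 46 mm above the plug's underside. z up, y along the long side. About 0.18 kg. Fits turned by 180 degrees too.
- lid_seat (a point): The same lid: centre of the plate's underside, which is 23 mm above the plug's underside. When the lid is seated this point coincides with tank_rim. Same axes as lid_grip.
- cyl_long_center (a point): The brake wheel cylinder to be cleaned: a lying aluminium cylinder with black rubber ends, the longer of two, 108 mm long (its x axis), 30 mm wide (y), 36 mm high; its middle 46 mm is a flat-sided block with a flat foot. This point: its centre, 18 mm above its underside. Weighs about 0.35 kg.
- key_round_top (a point): Round key, 28 mm across, on the ledge in front of the tank (the tank_rim frame's -x side), the one at the +y end of the row of three. This point: centre of its top face, 12 mm above the deck. Pressed straight down.
- key_round (a joint): Travel of the round key in m: 0 up, 0.006 fully down. Sprung; fully down takes about 5 N.
- key_square_top (a point): Square key, 25 mm, in the middle of the row: centre of its top face. Not to be pressed.
- key_square (a joint): Travel of the square key in m, as for the round key.
- key_bar_top (a point): Bar-shaped key, 22 x 46 mm (long in y), at the -y end of the row: centre of its top face, 12 mm above the deck. Pressed straight down.
- key_bar (a joint): Travel of the bar key in m: 0 up, 0.006 fully down. Sprung; fully down takes about 5 N.
- cyl_short_center (a point): Bystander: the shorter wheel cylinder, 68 x 24 x 28 mm, lying beside the long one; its centre, 14 mm up. x along its length.
- spray_center (a point): Bystander: standing white spray can, 64 mm across, 190 mm tall; its centre, 95 mm up.
- oil_center (a point): Bystander: standing grey oil bottle, 68 mm across, 175 mm tall; its centre, 87.5 mm up.
- soda_center (a point): Bystander: standing drink can, 66 mm across, 115 mm tall; its centre, 57.5 mm up.
- jar_center (a point): Bystander: standing glass jar, 66 mm across, 85 mm tall; its centre, 42.5 mm up.
- hubcap_center (a point): Bystander: round steel hub cap lying flat, 124 mm across, 26 mm high; its centre, 13 mm up.
- wrench_grip (a point): Bystander: flat steel wrench 180 mm long, lying; this point: on its handle. x along it.
Mind the look-alikes: they are no part of the job. What is shaped like the part that bears lid_grip but orange or purple is not meant. Leave any brown look-alike of the part that bears cyl_long_center alone.

How it is judged (in metres and radians):
On the way, in this order (a step that is already met when the one before it is completed fails the run):
1. the long wheel cylinder lies in the tank (x of cyl_long_center in the frame of tank_rim between -0.055 and 0.055 m and y of cyl_long_center in the frame of tank_rim between -0.075 and 0.075 m and z of cyl_long_center in the frame of tank_rim below -0.044 m), for 0.2 s.
2. the lid is pressed home and level on the tank (all of step 1 and z of lid_seat in the frame of tank_rim between -0.006 and 0.003 m and horizontal distance between lid_seat and tank_rim below 0.007 m and angle between lid_seat's own z axis and vertical below 0.03 rad), for 0.2 s.
3. the round key is pressed in (z of lid_seat in the frame of tank_rim between -0.006 and 0.003 m and horizontal distance between lid_seat and tank_rim below 0.007 m and angle between lid_seat's own z axis and vertical below 0.03 rad and value of joint key_round above 0.0042 m), for 0.05 s.
4. then the bar key is pressed in (z of lid_seat in the frame of tank_rim between -0.006 and 0.003 m and horizontal distance between lid_seat and tank_rim below 0.007 m and angle between lid_seat's own z axis and vertical below 0.03 rad and value of joint key_round below 0.002 m and value of joint key_bar above 0.0042 m), for 0.05 s.
At the end, for the whole second after the job is handed in: The long wheel cylinder lies in the tank (its centre within the mouth's outline and at least 44 mm below the rim), the lid is seated on the tank (its plate's underside within 3 mm of the collar's top, within 7 mm of centred, tilted less than 0.03 rad), and all three keys are up again (all of step 2 and value of joint each of key_round, key_square, key_bar below 0.0015 m); the robot touches nothing.
It fails at once if a bystander (short wheel cylinder, spray can, oil bottle, drink can, jar, hub cap or wrench) is knocked over or moved more than 30 mm (distance of any of cyl_short_center, spray_center, oil_center, soda_center, jar_center, hubcap_center, wrench_grip from where it was at the start of the episode above 0.03 m).
It fails at once if the square key is pressed (value of joint key_square above 0.003 m).
It fails at once if a key is pressed while the lid is not down on the tank (value of joint any of key_round, key_square, key_bar above 0.003 m and (z of lid_seat in the frame of tank_rim above 0.006 m or horizontal distance between lid_seat and tank_rim above 0.015 m)).
It fails at once if the round and the bar key are pressed together (value of joint each of key_round, key_bar above 0.003 m).
It also fails if it takes over 69 s, if anything falls off the work surface, if the arm or the gripper's body presses on something with over 40 N, if the wrist force passes 120 N, or if a joint passes its speed limit or range.

## Working session

There is one attempt and no reset: what is moved stays moved. The work goes in short steps, Python scripts to look and compute and a tool call to move; the robot and the scene stay as the last step left them, time stands still between calls to the robot, and variables do not carry over. Pictures are saved under pics/ and viewed, at most 10 in all, crops included, and the job is handed in when it is done.

Besides the shell and the picture viewer there is one more tool, called after "Call:" as name(argument=value, ...), one argument or row to a line, values as JSON. send_rows: Moves the arm, as the interface text tells. Its arguments: {"type":"object","properties":{"motion":{"type":"array"},"squeeze":{"type":"number"}},"required":["motion"]}

```bash
ls; mkdir -p pics
cat > h.py <<'E'
import numpy as np, cv2
from workcell import env, eyes
def grab(n):
    f=eyes.grab_frame(n); f['K']=np.array([[f['fx'],0,f['cx']],[0,f['fy'],f['cy']],[0,0,1.]]); f['D']=np.array(f['distortion'],float)
    f['R']=np.array(f['R']);f['t']=np.array(f['t']).ravel();return f
def cloud(f):
    h,w=f['depth'].shape
    u,v=np.meshgrid(np.arange(w),np.arange(h))
    p=cv2.undistortPoints(np.stack([u,v],-1).reshape(-1,1,2).astype(float),f['K'],f['D']).reshape(h,w,2)
    z=f['depth'].astype(float)
    c=np.dstack([p[...,0]*z,p[...,1]*z,z])
    X=(c-f['t'])@f['R']; X[z==0]=np.nan
    return X
def onplane(f,uv,z):
    p=cv2.undistortPoints(np.array(uv,float).reshape(-1,1,2),f['K'],f['D']).reshape(-1,2)
    d=np.c_[p,np.ones(len(p))]@f['R']; c=-f['R'].T@f['t']
    return c+d*((z-c[2])/d[:,2])[:,None]
def proj(f,X):
    return cv2.projectPoints(np.array(X,float).reshape(-1,1,3),cv2.Rodrigues(f['R'])[0],f['t'],f['K'],f['D'])[0].reshape(-1,2)
E
python3 - <<'E'
from h import *
for n in('top','side'):
    f=grab(n); np.savez(f'{n}0.npz',**f); cv2.imwrite(f'pics/{n}0.png',cv2.resize(f['pixels'][...,::-1],(768,576),interpolation=cv2.INTER_CUBIC))
    print(n,-f['R'].T@f['t'],f['fx'],f['distortion'])
print(env.state())
E
```

```text
pics
top [ 283.91136448   74.91557922 1224.37310682] 365.8560546990557 [0.03401401 0.         0.         0.         0.        ]
side [-214.15959111 -903.15057824  953.67843391] 490.1251474096903 [-0.13651719  0.          0.          0.          0.        ]
{'time_s': 0.1, 'qpos': array([ 6.97297777e+01,  1.83495469e+01,  8.96958296e+01, -6.42152122e-04,
        7.20433245e+01, -1.14416560e+00]), 'qvel': array([-0.07264714,  0.01578718, -0.23872053,  0.08275994,  0.11595785,
       -0.07290321]), 'effort': array([-3.43269330e-04, -4.13332629e+01, -2.32511812e+01,  7.28770229e-02,
        4.21249657e-02, -7.64107676e-05]), 'ee_pos': array([188.22700582, 542.84055073, 189.81294534]), 'ee_rot': array([-1.79911305e+02, -1.16074782e-03,  1.60874141e+02]), 'force': array([-0.4427898 ,  0.13726509,  0.10849193]), 'torque': array([ 0.04543585,  0.03812887, -0.0160736 ]), 'gripper_force': 0.0, 'gripper_width': 91.42244236679994}
```

View pics/top0.png

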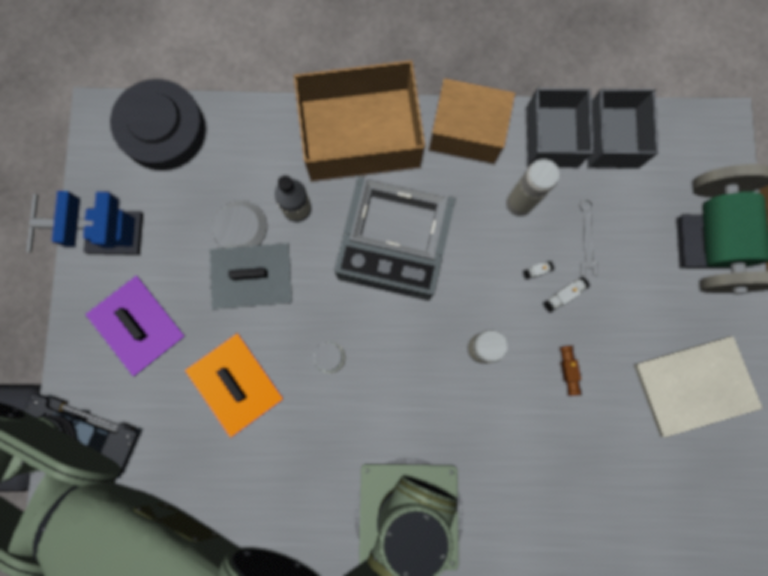

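View pics/side0.png

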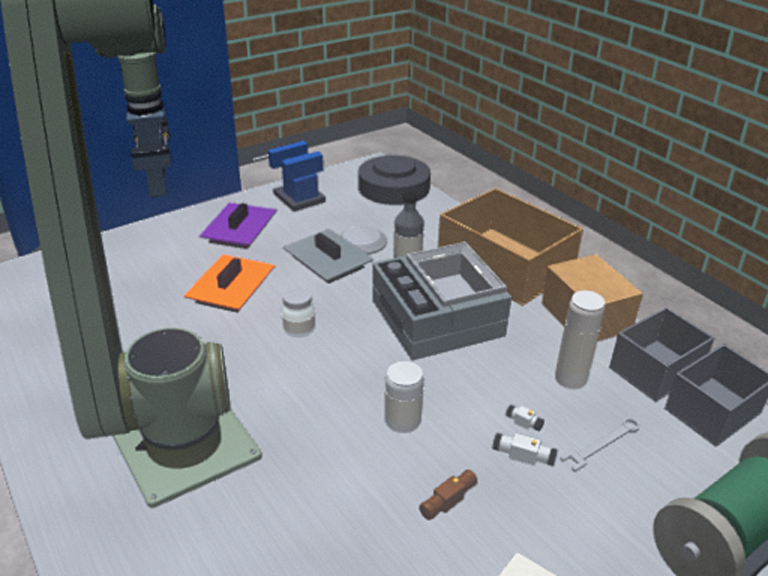

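Top view (768 px wide): the candidates for the cylinder are long silver at (567,294), short silver at (539,269) and brown at (571,370). The long silver one fits, because it is aluminium with black ends and the longer of the two. Lids are grey (251,275), orange (233,385) and purple (135,325), and the grey one is meant. The cleaner is at (395,238), with its keys at (357,260), (385,267) and (413,273).

Run:
```python
from h import *
f=dict(np.load('top0.npz'));im=f['pixels'][...,::-1]
def crop(u0,v0,w,h,s):return cv2.resize(im[v0:v0+h,u0:u0+w],(w*s,h*s),interpolation=cv2.INTER_CUBIC)
a=crop(340,165,66,100,5);b=crop(135,155,66,55,6)[:,:];c=crop(218,115,92,85,5)
W=np.zeros((600,800,3),np.uint8);W[:500,:330]=a;W[:425,335:335+460]=c
b=crop(135,160,70,50,3);W[430:580,335:545]=b
cv2.imwrite('pics/crop1.png',W)
X=cloud(f);z=X[...,2]
def rect(m,name):
    n,l,st,ce=cv2.connectedComponentsWithStats(m.astype(np.uint8))
    for i in range(1,n):
        if st[i,4]>40:
            p=X[l==i]; p=p[~np.isnan(p).any(1)]
            r=cv2.minAreaRect(p[:,:2].astype(np.float32))
            print(name,'pix',ce[i].round(),'n',st[i,4],'rect',np.round(r[0],1),np.round(r[1],1),round(r[2],1),'z',np.round(np.percentile(p[:,2],[5,50,95]),1))
box=np.zeros(z.shape,bool);box[90:270,120:420]=1
rect(box&(z>9),'obj')
rect(box&(z>115)&(z<130),'collar')
rect(box&(z>102)&(z<130),'deck')
rect(box&(z>30)&(z<75),'mid')
```

```text
obj pix [126.  97.] n 217 rect [800.1 509. ] [28.8 87.6] 54.4 z [11.6 41.6 58. ]
obj pix [242. 107.] n 1220 rect [796.7 109.9] [111.7 259.9] 5.3 z [ 15.6  74.3 120.2]
obj pix [312.  97.] n 726 rect [ 805.4 -119.4] [160.7  28.5] 82.4 z [ 13.8  67.7 101.4]
obj pix [371. 112.] n 1747 rect [ 784.9 -333.4] [167.9 305.6] 26.8 z [ 16.7  79.9 191.2]
obj pix [195. 133.] n 550 rect [662.3 259. ] [62.  67.5] 25.9 z [ 28.7 115.6 174.9]
obj pix [263. 159.] n 4796 rect [580.7  38. ] [214.  214.5] 77.6 z [ 49.1 107.  120.8]
obj pix [165. 175.] n 2941 rect [556.6 359.1] [243.1 175.9] 5.6 z [14.8 27.3 56. ]
obj pix [359. 180.] n 155 rect [ 529.  -286.9] [24.3 70.5] 21.0 z [15.4 25.  30.7]
obj pix [377. 196.] n 310 rect [ 473.3 -345.2] [ 30.4 109.9] 33.8 z [20. 32. 38.]
obj pix [324. 231.] n 460 rect [ 352.2 -157.1] [61.8 64.4] 78.1 z [ 34.2 113.2 117.4]
obj pix [155. 251.] n 1847 rect [266.4 376.3] [175.5 136.4] 37.1 z [24.6 28.7 61.4]
obj pix [219. 238.] n 348 rect [325.2 171.7] [61.  64.3] 55.5 z [47.7 83.6 87.9]
obj pix [380. 247.] n 343 rect [ 308.4 -348.3] [107.   31.8] 7.4 z [17.4 31.6 38.3]
co
[... 1756 characters left out ...]
29.2] [145.4  94. ] 77.6 z [48.2 52.2 62.4]
mid pix [199. 142.] n 88 rect [647.5 251.3] [28.9 67. ] 26.5 z [31.5 52.  72.6]
mid pix [166. 182.] n 219 rect [502.6 355.1] [44.2 92.8] 1.3 z [30.9 60.4 65.2]
mid pix [256. 192.] n 148 rect [477.1  60.1] [207.4   2.8] 77.8 z [32.4 57.6 73.6]
mid pix [378. 196.] n 200 rect [ 473.3 -345.9] [ 29.5 109. ] 34.1 z [30.5 34.1 39.5]
mid pix [315. 233.] n 44 rect [ 345.6 -138.5] [62.4 21.9] 17.7 z [32.9 53.3 69.6]
mid pix [224. 240.] n 71 rect [324.  165.2] [48.5 64.8] 79.3 z [40.  55.1 61.4]
mid pix [382. 247.] n 211 rect [ 307.6 -348.4] [103.5  31.8] 7.4 z [30.4 34.  39.1]
mid pix [154. 256.] n 249 rect [266.3 380.6] [102.   42.3] 38.1 z [30.5 60.1 64.9]
```

View pics/crop1.png

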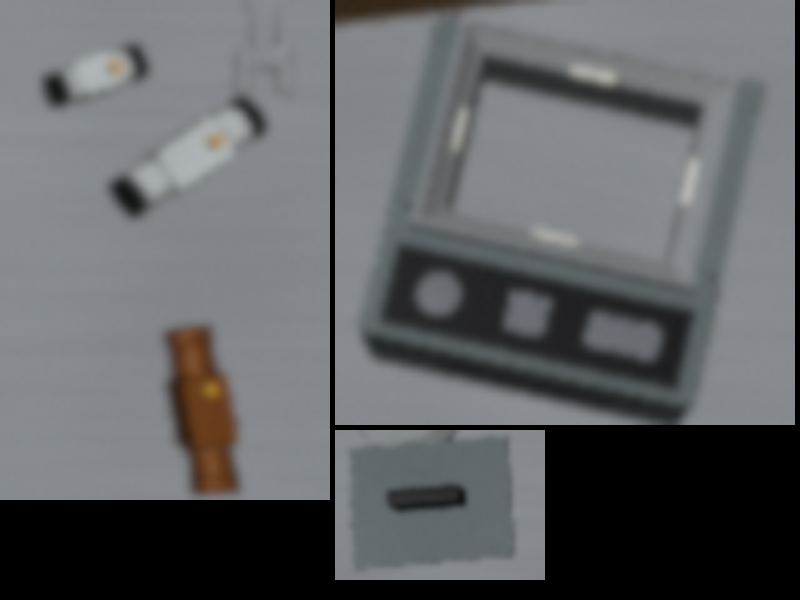

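Crop confirms the picks: long silver cylinder with black ends (crop 190,155), brown dummy (205,410), grey lid with black handle (430,497), and the keys round (437,295), square (527,313), bar (623,335). Next I refine the lid, cylinder and tank, cross-checking with the side camera.

Run:
```python
from h import *
def rect(p,name):
    r=cv2.minAreaRect(p[:,:2].astype(np.float32)); print(name,len(p),'rect',np.round(r[0],1),np.round(r[1],1),round(r[2],1),'mean',p.mean(0).round(1))
for n in('top','side'):
    f=dict(np.load(n+'0.npz'));X=cloud(f);P=X.reshape(-1,3);C=f['pixels'].reshape(-1,3).astype(int)
    ok=~np.isnan(P).any(1);P=P[ok];C=C[ok]
    def sel(x,y,r,z0,z1):
        return (np.hypot(P[:,0]-x,P[:,1]-y)<r)&(P[:,2]>z0)&(P[:,2]<z1)
    print(n)
    rect(P[sel(503,355,90,52,75)],'handle'); 
    h=P[sel(503,355,90,58,75)]; d=np.linalg.svd(h[:,:2]-h[:,:2].mean(0))[2][0]; print('dir',np.degrees(np.arctan2(d[1],d[0])))
    m=sel(503,355,130,24,34)&(C[:,0]<C[:,1]-3)
    rect(P[m],'plate'); print(C[sel(503,355,60,26,32)].mean(0))
    rect(P[sel(473,-345,70,15,45)],'cyl')
    rect(P[sel(614,30,125,116,126)&((P[:,0]-614)*.977-(P[:,1]-30)*.214>-78)],'collar')
    rect(P[sel(520,115,25,114,126)],'round');rect(P[sel(497,0,30,114,126)],'bar')
    print('hub',)
    rect(P[sel(600,370,62,10,40)&(P[:,0]>585)],'hub')
```

```text
top
handle 159 rect [503.  351.6] [21.2 76.6] 6.9 mean [502.1 351.7  61.3]
dir -84.33153133761644
plate 1910 rect [534.  356.7] [197.8 175. ] 5.8 mean [505.5 353.6  28.3]
[ 95.09206349 103.02063492 105.77460317]
cyl 323 rect [ 495.8 -330. ] [ 84.5 109.9] 34.1 mean [ 474.8 -340.    30.6]
collar 477 rect [614.3  30.4] [178.8 139.8] 77.6 mean [617.3  32.4 120.1]
round 63 rect [520.5 114.7] [24.9 24.8] 1.8 mean [521.2 114.2 118.9]
bar 107 rect [4.966e+02 1.000e-01] [45.5 22.4] 74.9 mean [4.965e+02 2.000e-01 1.194e+02]
hub
hub 553 rect [622.8 379.3] [ 75.3 103.5] 0.3 mean [618.8 379.4  21.5]
side
handle 111 rect [503.7 354.1] [27.5 81.8] 5.3 mean [500.2 348.9  61. ]
dir -83.68999570204848
plate 951 rect [532.6 358.5] [198.1 183.9] 4.7 mean [508.2 347.3  29.4]
[136.28571429 145.85347985 153.24542125]
cyl 565 rect [ 495.1 -330.9] [ 86.8 105.9] 34.6 mean [ 474.9 -344.1   28.7]
collar 455 rect [611.7  32.3] [188.3 148.3] 77.7 mean [618.7  28.3 120.2]
round 51 rect [520.2 116.9] [35.4 25.8] 83.0 mean [519.5 113.2 119.8]
bar 92 rect [497.2  -1.9] [47.9 24.6] 78.4 mean [494.9  -2.2 119.6]
hub
hub 292 rect [622.9 379.9] [100.7  75.5] 89.7 mean [617.9 371.5  22. ]
```

Call:
send_rows(
  motion=[
    [0.424,-0.886,0.08,0,0,-0.618,0.1],
    [0.424,-0.886,0.08,0,0,-0.618,0.1],
    [0.424,-0.886,0.08,0,0,-0.618,0.1],
    [0.424,-0.886,0.08,0,0,-0.618,0.1],
    [0.424,-0.886,0.08,0,0,-0.618,0.1],
    [0.424,-0.886,0.08,0,0,-0.618,0.1],
    [0.424,-0.886,0.08,0,0,-0.618,0.1],
    [0.424,-0.886,0.08,0,0,-0.618,0.1],
    [0.424,-0.886,0.08,0,0,-0.618,0.1],
    [0.424,-0.886,0.08,0,0,-0.618,0.1],
  ],
)

```text
time_s: 1.35
ee_pos: [399.9, 100.6, 230.2]
ee_rot: [-180.0, -0.1, 123.8]
force: [0.6, -0.2, -0.7]
gripper_width: 50.4
gripper_force: 0.0
```

Call:
send_rows(
  motion=[
    [0.147,-0.891,-0.1,0,0,0,0.1],
    [0.147,-0.891,-0.1,0,0,0,0.1],
    [0.147,-0.891,-0.1,0,0,0,0.1],
    [0.147,-0.891,-0.1,0,0,0,0.1],
    [0.147,-0.891,-0.1,0,0,0,0.1],
    [0.147,-0.891,-0.1,0,0,0,0.1],
    [0.147,-0.891,-0.1,0,0,0,0.1],
    [0.147,-0.891,-0.1,0,0,0,0.1],
    [0.147,-0.891,-0.1,0,0,0,0.1],
    [0.147,-0.891,-0.24,0,0,0,0.1],
    [0.147,-0.891,-0.3,0,0,0,0.1],
    [0.147,-0.891,-0.3,0,0,0,0.1],
    [0.147,-0.891,-0.3,0,0,0,0.1],
  ],
)

```text
time_s: 2.98
ee_pos: [475.3, -344.5, 82.6]
ee_rot: [179.9, 0.2, 123.9]
force: [0.7, -0.4, 0.2]
gripper_width: 50.1
gripper_force: 0.0
```

Run:
```python
from h import *
f=grab('side');np.savez('side1.npz',**f);c=f['pixels'][230:340,290:430,::-1]
cv2.imwrite('pics/s1.png',cv2.resize(c,(700,550),interpolation=cv2.INTER_CUBIC))
```

```text
(no output)
```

View pics/s1.png

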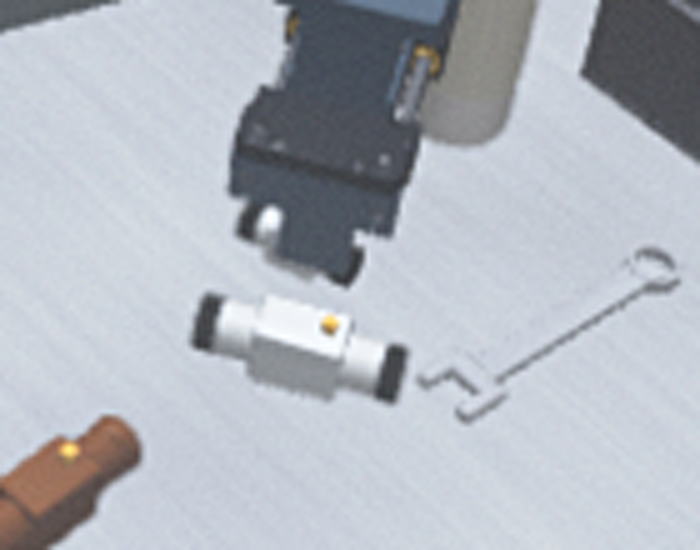

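The shot shows the gripper hovering over the long cylinder's block (block at 300,335 in the crop), with its fingers parallel to the flats and the short cylinder and wrench clear. I descend and grip.

Call:
send_rows(
  motion=[
    [0,0,-0.06,0,0,0,0.1],
    [0,0,-0.1,0,0,0,0.1],
    [0,0,-0.13,0,0,0,0.1],
    [0,0,-0.148,0,0,0,0.1],
    [0,0,-0.148,0,0,0,0.1],
    [0,0,-0.148,0,0,0,0.1],
    [0,0,-0.148,0,0,0,-1],
    [0,0,-0.148,0,0,0,-1],
    [0,0,-0.148,0,0,0,-1],
    [0,0,-0.148,0,0,0,-1],
    [0,0,-0.148,0,0,0,-1],
    [0,0,-0.148,0,0,0,-1],
    [0,0,-0.14,0,0,0,-1],
    [0,0,-0.1,0,0,0,-1],
    [0,0,0.0,0,0,0,-1],
  ],
  squeeze=40,
)

```text
time_s: 4.9
ee_pos: [471.6, -343.5, 78.2]
ee_rot: [-179.8, -0.4, 123.8]
force: [1.3, -0.9, -1.8]
gripper_width: 29.7
gripper_force: 40.0
```

Call:
send_rows(
  motion=[
    [0,0,0.12,0,0,0,-1],
    [0,0,0.24,0,0,0,-1],
    [0.0,0.0,0.3,0,0,0,-1],
    [0.07,0.19,0.3,0,0,-0.2,-1],
    [0.105,0.282,0.3,0,0,-0.35,-1],
    [0.14,0.376,0.3,0,0,-0.5,-1],
    [0.175,0.47,0.3,0,0,-0.6,-1],
    [0.21,0.564,0.3,0,0,-0.7,-1],
    [0.245,0.66,0.3,0,0,-0.769,-1],
    [0.279,0.752,0.3,0,0,-0.769,-1],
    [0.279,0.752,0.3,0,0,-0.769,-1],
    [0.279,0.752,0.3,0,0,-0.769,-1],
    [0.279,0.752,0.2,0,0,-0.769,-1],
    [0.279,0.752,0.16,0,0,-0.769,-1],
    [0.279,0.752,0.16,0,0,-0.769,-1],
  ],
)

```text
time_s: 6.78
ee_pos: [611.6, 29.2, 158.7]
ee_rot: [-179.7, 0.1, 77.5]
force: [0.0, 0.4, -2.3]
gripper_width: 29.5
gripper_force: 40.0
```

Run:
```python
from h import *
s=env.state();print(s['ee_pos'],s['ee_rot'],s['force'],s['gripper_width'])
f=grab('side');c=f['pixels'][110:250,220:370,::-1]
cv2.imwrite('pics/s2.png',cv2.resize(c,(600,560),interpolation=cv2.INTER_CUBIC))
```

```text
[611.60505605  29.21252978 158.73849469] [-1.79741121e+02  8.80907367e-02  7.75491129e+01] [ 0.00732805  0.37206707 -2.28363838] 29.48714295087289
```

View pics/s2.png

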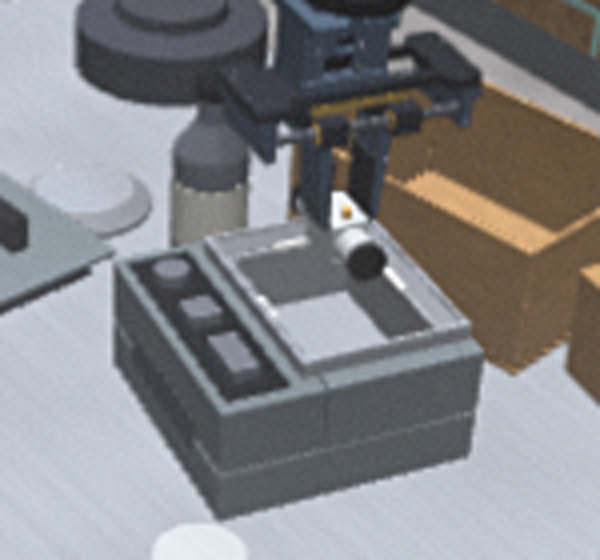

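Cylinder held level along the tank's long side, above the mouth (crop 350,240). I lower, release and retreat.

Call:
send_rows(
  motion=[
    [0,0,-0.05,0,0,0,-1],
    [0,0,-0.1,0,0,0,-1],
    [0,0,-0.15,0,0,0,-1],
    [0,0,-0.18,0,0,0,-1],
    [0,0,-0.195,0,0,0,-1],
    [0,0,-0.2,0,0,0,-1],
    [0,0,-0.2,0,0,0,-1],
    [0,0,-0.2,0,0,0,-1],
  ],
)

```text
time_s: 7.82
ee_pos: [613.9, 30.8, 61.3]
ee_rot: [179.9, -0.0, 77.7]
force: [-0.9, -0.2, -2.4]
gripper_width: 29.7
gripper_force: 40.0
```

Call:
send_rows(
  motion=[
    [0,0,-0.005,0,0,0,-1],
    [0,0,-0.007,0,0,0,-1],
    [0,0,-0.007,0,0,0,-1],
    [0,0,-0.007,0,0,0,0.1],
    [0,0,-0.007,0,0,0,0.1],
    [0,0,-0.007,0,0,0,0.1],
    [0,0,-0.007,0,0,0,0.1],
    [0,0,0.08,0,0,0,0.1],
    [0,0,0.18,0,0,0,0.1],
    [0,0,0.3,0,0,0,0.1],
    [0,0,0.34,0,0,0,0.1],
  ],
)

```text
time_s: 9.2
ee_pos: [615.2, 30.8, 235.2]
ee_rot: [179.6, -0.1, 77.7]
force: [0.7, 0.3, 0.1]
gripper_width: 50.0
gripper_force: 0.0
```

Call:
send_rows(
  motion=[
    [-0.04,0.11,0,0,0,0.1,0.1],
    [-0.08,0.22,0,0,0,0.2,0.1],
    [-0.12,0.33,0,0,0,0.302,0.1],
    [-0.16,0.44,0,0,0,0.302,0.1],
    [-0.2,0.55,0,0,0,0.302,0.1],
    [-0.221,0.642,0,0,0,0.302,0.1],
    [-0.221,0.642,-0.1,0,0,0.302,0.1],
    [-0.221,0.642,-0.2,0,0,0.302,0.1],
    [-0.221,0.642,-0.27,0,0,0.302,0.1],
    [-0.221,0.642,-0.27,0,0,0.302,0.1],
    [-0.221,0.642,-0.27,0,0,0.302,0.1],
  ],
)

```text
time_s: 10.58
ee_pos: [503.9, 352.4, 97.1]
ee_rot: [179.9, -0.1, 95.8]
force: [0.3, 0.1, 0.7]
gripper_width: 50.0
gripper_force: 0.0
```

Run:
```python
from h import *
s=env.state();print(s['ee_pos'],s['ee_rot'])
f=grab('side');a=f['pixels'][90:210,160:280,::-1]
g=grab('top');b=g['pixels'][110:200,215:315,::-1]
W=np.zeros((480,800,3),np.uint8);W[:480,:480]=cv2.resize(a,(480,480),interpolation=cv2.INTER_CUBIC);W[:288,480:800]=cv2.resize(b,(320,288),interpolation=cv2.INTER_CUBIC)
cv2.imwrite('pics/s3.png',W)
P=cloud(g).reshape(-1,3);m=(abs(P[:,0]-614)<60)&(abs(P[:,1]-30)<70)&(P[:,2]>75)&(P[:,2]<98)
r=cv2.minAreaRect(P[m][:,:2].astype(np.float32));print(m.sum(),r)
```

```text
[503.9440853  352.44854922  97.08535648] [ 1.79861699e+02 -7.40364679e-02  9.57694989e+01]
363 ((623.4349365234375, 28.594024658203125), (145.5590057373047, 89.22642517089844), 77.39241790771484)
```

View pics/s3.png

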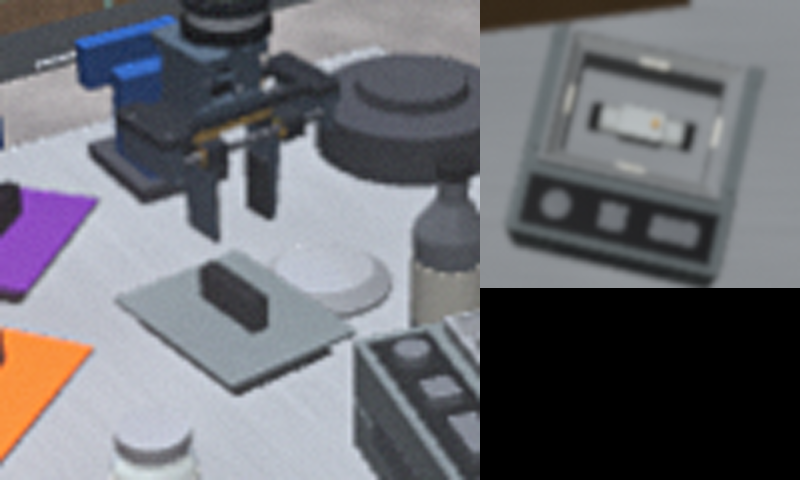

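The cylinder lies flat in the tank (top inset 640,125), and the gripper straddles the grey lid's handle (235,295). I descend and grip.

Call:
send_rows(
  motion=[
    [0,0,-0.05,0,0,0,0.1],
    [0,0,-0.09,0,0,0,0.1],
    [0,0,-0.115,0,0,0,0.1],
    [0,0,-0.122,0,0,0,0.1],
    [0,0,-0.122,0,0,0,0.1],
    [0,0,-0.122,0,0,0,-1],
    [0,0,-0.122,0,0,0,-1],
    [0,0,-0.122,0,0,0,-1],
    [0,0,-0.122,0,0,0,-1],
    [0,0,-0.122,0,0,0,-1],
    [0,0,-0.122,0,0,0,-1],
    [0,0,-0.12,0,0,0,-1],
    [0,0,-0.1,0,0,0,-1],
    [0,0,-0.05,0,0,0,-1],
    [0,0,0.1,0,0,0,-1],
    [0,0,0.26,0,0,0,-1],
  ],
  squeeze=50,
)

```text
time_s: 12.68
ee_pos: [502.4, 351.5, 197.3]
ee_rot: [-180.0, 0.0, 95.8]
force: [1.6, 1.0, -1.5]
gripper_width: 19.0
gripper_force: 50.0
```

Call:
send_rows(
  motion=[
    [0,0,0.08,0,0,0,-1],
    [0.0,0.0,0.08,0,0,0,-1],
    [0.04,-0.11,0.08,0,0,-0.1,-1],
    [0.08,-0.22,0.08,0,0,-0.2,-1],
    [0.12,-0.33,0.08,0,0,-0.302,-1],
    [0.16,-0.44,0.08,0,0,-0.302,-1],
    [0.19,-0.55,0.08,0,0,-0.302,-1],
    [0.221,-0.643,0.08,0,0,-0.302,-1],
    [0.221,-0.643,0.04,0,0,-0.302,-1],
    [0.221,-0.643,-0.05,0,0,-0.302,-1],
    [0.221,-0.643,-0.1,0,0,-0.302,-1],
    [0.221,-0.643,-0.1,0,0,-0.302,-1],
    [0.221,-0.643,-0.1,0,0,-0.302,-1],
  ],
)

```text
time_s: 14.3
ee_pos: [612.5, 29.5, 144.5]
ee_rot: [-179.9, 0.1, 77.6]
force: [-0.7, -2.1, 0.8]
gripper_width: 19.4
gripper_force: 49.8
```

Run:
```python
from h import *
s=env.state();print(s['ee_pos'],s['ee_rot'],s['gripper_width'])
f=grab('side');a=f['pixels'][110:250,220:370,::-1]
cv2.imwrite('pics/s4.png',cv2.resize(a,(600,560),interpolation=cv2.INTER_CUBIC))
P=cloud(f).reshape(-1,3)
m=(np.hypot(P[:,0]-613.5,P[:,1]-30.7)<125)&(P[:,2]>160)&(P[:,2]<176)
p=P[m];r=cv2.minAreaRect(p[:,:2].astype(np.float32));print(m.sum(),r)
A=np.c_[p[:,:2]-[613.5,30.7],np.ones(len(p))];print(np.linalg.lstsq(A,p[:,2],rcond=None)[0])
```

```text
[612.48989666  29.45383652 144.51446659] [-1.79881845e+02  9.77224300e-02  7.76407166e+01] 19.419655633387684
102 ((608.4114990234375, 30.580875396728516), (37.18688201904297, 78.08714294433594), 2.9134297370910645)
[ 1.74190350e-01 -8.57560824e-03  1.71215915e+02]
```

View pics/s4.png

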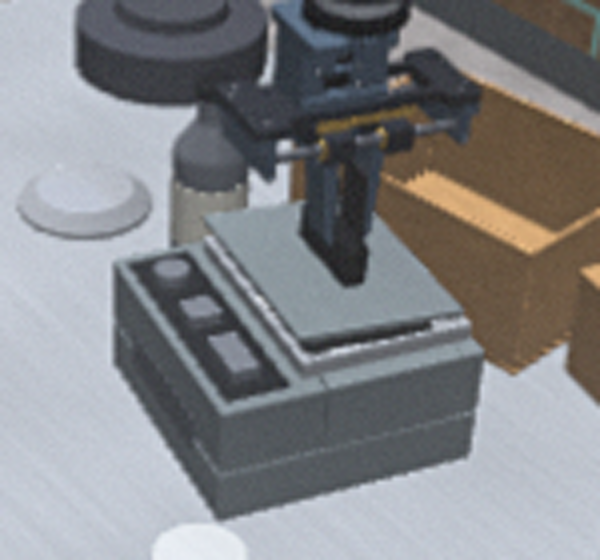

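The lid is centred over the tank with its plug inside the lead-in; the plate sits at about (335,275) in the crop, just above the collar. I press down gently while holding it.

Call:
send_rows(
  motion=[
    [0,0,-0.004,0,0,0,-1],
    [0,0,-0.008,0,0,0,-1],
    [0,0,-0.01,0,0,0,-1],
    [0,0,-0.01,0,0,0,-1],
  ],
)

```text
time_s: 14.85
ee_pos: [614.3, 28.9, 142.0]
ee_rot: [179.8, 0.1, 77.7]
force: [-0.1, -5.9, 6.7]
gripper_width: 19.6
gripper_force: 49.9
```

Call:
send_rows(
  motion=[
    [0,-0.004,0,0,0,0,-1],
    [0,-0.005,0,0,0,0,-1],
    [0,-0.005,-0.003,0,0,0,-1],
    [0,-0.005,-0.006,0,0,0,-1],
    [0,-0.005,-0.008,0,0,0,-1],
    [0,-0.005,-0.008,0,0,0,-1],
  ],
)

```text
time_s: 15.6
ee_pos: [616.4, 28.2, 140.3]
ee_rot: [179.5, -0.1, 77.7]
force: [1.3, -2.0, 13.7]
gripper_width: 19.0
gripper_force: 51.1
```

Call:
send_rows(
  motion=[
    [0,-0.001,-0.003,0,0,0,-1],
    [0,-0.001,-0.006,0,0,0,-1],
    [0,-0.001,-0.009,0,0,0,-1],
    [0,-0.001,-0.012,0,0,0,-1],
    [0,-0.001,-0.012,0,0,0,-1],
  ],
)

```text
time_s: 16.23
ee_pos: [614.0, 28.6, 132.6]
ee_rot: [179.9, -0.1, 77.7]
force: [-2.2, 0.7, 11.0]
gripper_width: 19.5
gripper_force: 50.0
```

Run:
```python
from h import *
f=grab('side');P=cloud(f).reshape(-1,3)
R=np.array([[.977,-.214],[.214,.977]]);q=(P[:,:2]-[613.5,30.7])@R.T
m=(abs(q[:,0])<63)&(abs(q[:,1])<83)&((abs(q[:,0])>30))&(P[:,2]>118)&(P[:,2]<145)
p=P[m];A=np.c_[q[m],np.ones(len(p))];
for _ in range(3):
    c=np.linalg.lstsq(A,p[:,2],rcond=None)[0];k=abs(A@c-p[:,2])<5;A=A[k];p=p[k]
print(len(p),c,'plate top; seated=128')
```

```text
546 [ 1.84066204e-03 -2.79507355e-04  1.28499404e+02] plate top; seated=128
```

The plate top measures 128.5 mm and level, so the lid has snapped home. Release, retreat and verify.

Call:
send_rows(
  motion=[
    [0,0,0.004,0,0,0,0.1],
    [0,0,0.006,0,0,0,0.1],
    [0,0,0.006,0,0,0,0.1],
    [0,0,0.006,0,0,0,0.1],
    [0,0,0.05,0,0,0,0.1],
    [0,0,0.15,0,0,0,0.1],
    [-0.05,0.04,0.2,0,0,0,-1],
    [-0.1,0.08,0.2,0,0,0,-1],
    [-0.187,0.168,0.2,0,0,0,-1],
    [-0.187,0.168,0.2,0,0,0,-1],
    [-0.187,0.168,0.2,0,0,0,-1],
    [-0.187,0.168,0.2,0,0,0,-1],
  ],
)

```text
time_s: 17.77
ee_pos: [520.8, 110.6, 230.4]
ee_rot: [180.0, 0.0, 77.6]
force: [0.9, -0.6, 0.6]
gripper_width: 0.5
gripper_force: 0.0
```

Run:
```python
from h import *
s=env.state();print(s['ee_pos'],s['ee_rot'],s['gripper_width'],s['force'])
for n in('side','top'):
    f=grab(n);P=cloud(f).reshape(-1,3)
    if n=='side':cv2.imwrite('pics/s5.png',cv2.resize(f['pixels'][110:250,220:370,::-1],(600,560),interpolation=cv2.INTER_CUBIC))
    R=np.array([[.977,-.214],[.214,.977]]);q=(P[:,:2]-[613.5,30.7])@R.T
    m=(abs(q[:,0])<63)&(abs(q[:,1])<83)&((abs(q[:,0])>30))&(P[:,2]>118)&(P[:,2]<145)
    p=P[m];A=np.c_[q[m],np.ones(len(p))];
    for _ in range(3):
        c=np.linalg.lstsq(A,p[:,2],rcond=None)[0];k=abs(A@c-p[:,2])<5;A=A[k];p=p[k]
    print(n,len(p),c)
    m=(abs(q[:,0])<90)&(abs(q[:,1])<100)&(P[:,2]>124)&(P[:,2]<140)
    print(cv2.minAreaRect(P[m][:,:2].astype(np.float32)))
```

```text
[520.76161479 110.56877504 230.36959459] [1.79983455e+02 1.51058826e-02 7.75921501e+01] 0.4525293070465788 [ 0.88150869 -0.59711682  0.55403662]
side 633 [1.44013689e-03 6.20292781e-04 1.28657048e+02]
((612.9663696289062, 30.36560821533203), (184.193603515625, 139.39254760742188), 78.39812469482422)
top 493 [-1.33395799e-03 -1.22404625e-03  1.27468820e+02]
((608.0263061523438, 5.3459625244140625), (124.58960723876953, 136.2584228515625), 78.21722412109375)
```

View pics/s5.png

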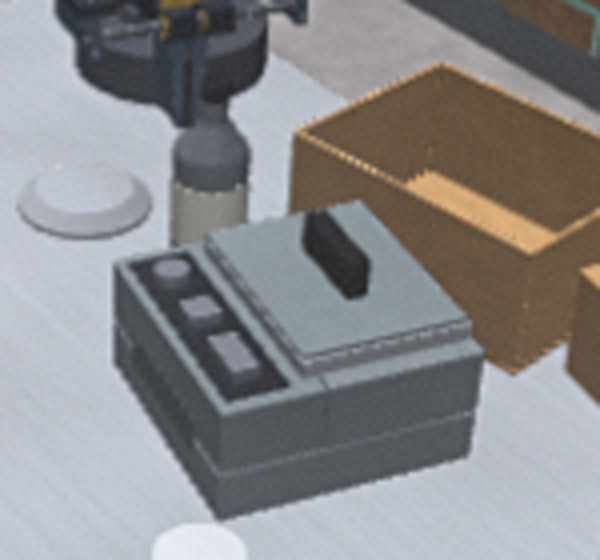

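The lid is seated flat on the collar (335,280), and the keys are at (173,270), (202,310) and (235,352). Now the round key.

Call:
send_rows(
  motion=[
    [0,0.007,-0.08,0,0,0,-1],
    [0,0.007,-0.16,0,0,0,-1],
    [0,0.007,-0.2,0,0,0,-1],
    [0,0.007,-0.21,0,0,0,-1],
    [0,0.007,-0.21,0,0,0,-1],
    [0,0.007,-0.21,0,0,0,-1],
  ],
)

```text
time_s: 18.62
ee_pos: [520.9, 114.8, 126.7]
ee_rot: [179.9, -0.1, 77.6]
force: [-0.7, 0.1, -0.7]
gripper_width: 0.5
gripper_force: 0.0
```

Call:
send_rows(
  motion=[
    [0,0,-0.01,0,0,0,-1],
    [0,0,-0.016,0,0,0,-1],
    [0,0,-0.022,0,0,0,-1],
    [0,0,-0.027,0,0,0,-1],
    [0,0,-0.03,0,0,0,-1],
    [0,0,-0.03,0,0,0,-1],
  ],
)

```text
time_s: 19.38
ee_pos: [519.8, 114.8, 110.5]
ee_rot: [-180.0, 0.0, 77.7]
force: [-0.9, 0.2, 0.5]
gripper_width: 0.6
gripper_force: 0.0
```

Run:
```python
from h import *
s=env.state();print(s['ee_pos'],s['force'],s['torque'])
f=grab('side');np.savez('side6.npz',**f);cv2.imwrite('pics/s6.png',cv2.resize(f['pixels'][130:220,225:325,::-1],(800,600)[:2] if 0 else (660,594),interpolation=cv2.INTER_CUBIC))
print(proj(f,[[520.5,114.7,120],[520.5,114.7,108],s['ee_pos']]))
```

```text
[519.84401451 114.77518702 110.46916014] [-0.89286845  0.24768566  0.46622299] [-0.11697038  0.11124589  0.0093702 ]
[[261.88986879 176.74733317]
 [261.803818   179.98549238]
 [261.63319432 179.37507291]]
```

View pics/s6.png

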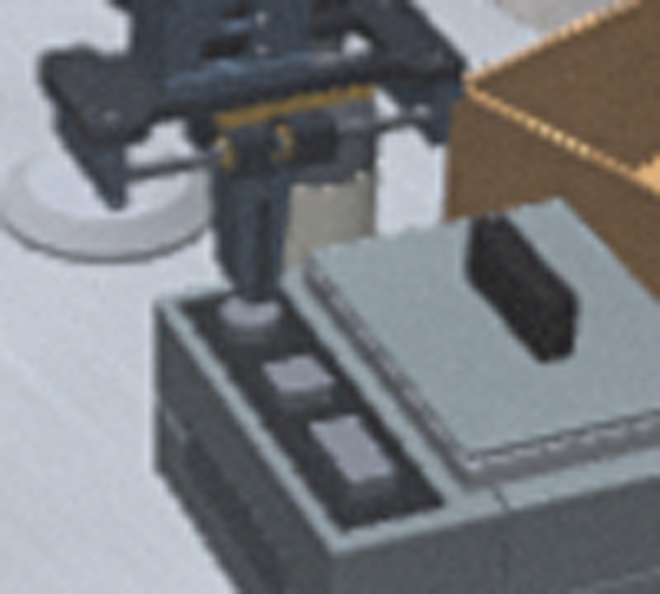

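Run:
```python
from h import *
f=dict(np.load('side6.npz'));X=cloud(f);I=f['pixels']
for v in range(168,181):
    print(v,[ (tuple(X[v,u].round().astype(int)),int(I[v,u].sum())//3) if not np.isnan(X[v,u]).any() else None for u in (260,262,264,266)])
```

```text
168 [((np.int64(507), np.int64(107), np.int64(161)), 63), ((np.int64(511), np.int64(102), np.int64(162)), 77), ((np.int64(519), np.int64(103), np.int64(159)), 57), ((np.int64(523), np.int64(98), np.int64(160)), 70)]
169 [((np.int64(506), np.int64(105), np.int64(159)), 62), ((np.int64(512), np.int64(103), np.int64(157)), 74), ((np.int64(519), np.int64(102), np.int64(156)), 60), ((np.int64(522), np.int64(96), np.int64(158)), 64)]
170 [((np.int64(509), np.int64(110), np.int64(151)), 63), ((np.int64(509), np.int64(99), np.int64(157)), 71), ((np.int64(518), np.int64(101), np.int64(153)), 54), ((np.int64(526), np.int64(102), np.int64(150)), 68)]
171 [((np.int64(507), np.int64(106), np.int64(150)), 59), ((np.int64(509), np.int64(99), np.int64(154)), 75), ((np.int64(518), np.int64(101), np.int64(150)), 55), ((np.int64(525), np.int64(101), np.int64(147)), 69)]
172 [((np.int64(508), np.int64(107), np.int64(146)), 79), ((np.int64(510), np.int64(101), np.int64(149)), 77), ((np.int64(518), np.int64(102), np.int64(145)), 57), ((np.int64(522), np.int64(96), np.int64(147)), 71)]
173 [((np.int64(508)
[... 1024 characters left out ...]
64(529), np.int64(105), np.int64(121)), 136)]
178 [((np.int64(510), np.int64(109), np.int64(122)), 134), ((np.int64(516), np.int64(108), np.int64(121)), 144), ((np.int64(520), np.int64(102), np.int64(123)), 146), ((np.int64(527), np.int64(102), np.int64(120)), 105)]
179 [((np.int64(511), np.int64(112), np.int64(117)), 97), ((np.int64(511), np.int64(101), np.int64(122)), 113), ((np.int64(517), np.int64(99), np.int64(122)), 104), ((np.int64(526), np.int64(100), np.int64(118)), 81)]
180 [((np.int64(511), np.int64(111), np.int64(113)), 77), ((np.int64(511), np.int64(101), np.int64(119)), 86), ((np.int64(517), np.int64(99), np.int64(118)), 86), ((np.int64(527), np.int64(102), np.int64(113)), 71)]
```

Finger tips sit about 20 mm higher than the reported TCP (tips at z ≈ 133 in depth; key top still at 120, no contact). I continue down in small steps and watch the force.

Call:
send_rows(
  motion=[
    [0,0,-0.006,0,0,0,-1],
    [0,0,-0.012,0,0,0,-1],
    [0,0,-0.016,0,0,0,-1],
    [0,0,-0.016,0,0,0,-1],
    [0,0,-0.016,0,0,0,-1],
  ],
)

```text
time_s: 20.05
ee_pos: [520.0, 114.8, 102.6]
ee_rot: [180.0, -0.0, 77.7]
force: [0.1, -0.6, 0.1]
gripper_width: 0.3
gripper_force: 0.0
```

Run:
```python
from h import *
s=env.state();print(s['ee_pos'],s['force'],env.grip_depth)
f=grab('side');X=cloud(f);I=f['pixels']
for v in range(172,181):
    print(v,[ (X[v,u].round().tolist(),int(I[v,u].sum())//3) for u in (258,260,262,264,266)])
```

```text
[519.9544292  114.78679428 102.59434437] [ 0.06681087 -0.587483    0.1162743 ] 18.8
172 [([509.0, 119.0, 139.0], 105), ([506.0, 105.0, 148.0], 62), ([510.0, 100.0, 149.0], 79), ([519.0, 102.0, 145.0], 61), ([521.0, 95.0, 148.0], 66)]
173 [([532.0, 152.0, 109.0], 119), ([507.0, 107.0, 143.0], 67), ([512.0, 103.0, 143.0], 75), ([519.0, 102.0, 142.0], 53), ([522.0, 97.0, 143.0], 73)]
174 [([530.0, 148.0, 108.0], 97), ([506.0, 105.0, 140.0], 64), ([510.0, 99.0, 142.0], 69), ([517.0, 99.0, 140.0], 60), ([521.0, 95.0, 141.0], 71)]
175 [([526.0, 143.0, 109.0], 69), ([510.0, 111.0, 132.0], 87), ([509.0, 99.0, 139.0], 69), ([515.0, 97.0, 138.0], 55), ([521.0, 95.0, 137.0], 69)]
176 [([511.0, 122.0, 122.0], 97), ([518.0, 121.0, 120.0], 122), ([508.0, 97.0, 137.0], 73), ([518.0, 101.0, 131.0], 52), ([522.0, 95.0, 133.0], 84)]
177 [([511.0, 122.0, 119.0], 99), ([514.0, 115.0, 121.0], 144), ([509.0, 98.0, 133.0], 79), ([520.0, 103.0, 126.0], 64), ([530.0, 107.0, 120.0], 96)]
178 [([514.0, 126.0, 111.0], 72), ([509.0, 109.0, 123.0], 132), ([509.0, 99.0, 128.0], 111), ([524.0, 108.0, 118.0], 124), ([524.0, 99.0, 123.0], 93)]
179 [([510.0, 121.0, 112.0], 64), ([508.0, 107.0, 120.0], 95), ([514.0, 104.0, 120.0], 108), ([522.0, 106.0, 116.0], 103), ([527.0, 102.0, 116.0], 78)]
180 [([510.0, 120.0, 109.0], 65), ([507.0, 105.0, 118.0], 79), ([513.0, 103.0, 117.0], 88), ([519.0, 102.0, 116.0], 85), ([527.0, 101.0, 113.0], 74)]
```

Call:
send_rows(
  motion=[
    [0,0,-0.005,0,0,0,-1],
    [0,0,-0.01,0,0,0,-1],
    [0,0,-0.014,0,0,0,-1],
    [0,0,-0.014,0,0,0,-1],
    [0,0,-0.014,0,0,0,-1],
  ],
)

```text
time_s: 20.72
ee_pos: [519.8, 114.8, 95.7]
ee_rot: [-180.0, 0.0, 77.7]
force: [-0.7, 0.1, 1.9]
gripper_width: 0.5
gripper_force: 0.6
```

Call:
send_rows(
  motion=[
    [0,0,-0.004,0,0,0,-1],
    [0,0,-0.008,0,0,0,-1],
    [0,0,-0.01,0,0,0,-1],
    [0,0,-0.01,0,0,0,-1],
    [0,0,-0.01,0,0,0,-1],
  ],
)

```text
time_s: 21.35
ee_pos: [520.0, 114.8, 90.9]
ee_rot: [180.0, -0.0, 77.7]
force: [-1.0, 0.4, 5.6]
gripper_width: 0.8
gripper_force: 2.6
```

Call:
send_rows(
  motion=[
    [0,0,-0.003,0,0,0,-1],
    [0,0,-0.006,0,0,0,-1],
    [0,0,-0.006,0,0,0,-1],
    [0,0,-0.006,0,0,0,-1],
  ],
)

```text
time_s: 21.85
ee_pos: [520.0, 114.8, 90.3]
ee_rot: [179.9, -0.0, 77.7]
force: [-5.6, -2.1, 20.3]
gripper_width: 0.1
gripper_force: 10.0
```

Round key bottomed (20 N hard stop). Release, then move to the bar key at height.

Call:
send_rows(
  motion=[
    [0,0,0.03,0,0,0,-1],
    [0,0,0.12,0,0,0,-1],
    [0,0,0.14,0,0,0,-1],
    [-0.023,-0.115,0.14,0,0,0,-1],
    [-0.0466,-0.23,0.14,0,0,0,-1],
    [-0.0466,-0.23,0.14,0,0,0,-1],
    [-0.0466,-0.23,0.14,0,0,0,-1],
    [-0.0466,-0.23,0.08,0,0,0,-1],
    [-0.0466,-0.23,0.035,0,0,0,-1],
    [-0.0466,-0.23,0.03,0,0,0,-1],
    [-0.0466,-0.23,0.03,0,0,0,-1],
  ],
)

```text
time_s: 23.22
ee_pos: [497.2, 0.6, 102.9]
ee_rot: [180.0, -0.0, 77.7]
force: [-0.3, -0.7, 0.3]
gripper_width: 0.6
gripper_force: 0.0
```

Run:
```python
from h import *
s=env.state();print(s['ee_pos'],s['force'])
f=grab('side');np.savez('side7.npz',**f);P=cloud(f).reshape(-1,3)
m=(np.hypot(P[:,0]-520.5,P[:,1]-114.7)<9);print('round top',np.median(P[m][:,2]))
cv2.imwrite('pics/s7.png',cv2.resize(f['pixels'][130:220,225:325,::-1],(660,594),interpolation=cv2.INTER_CUBIC))
```

```text
[497.19242986   0.61777925 102.85994834] [-0.27535224 -0.7238667   0.25451072]
round top 120.95107722100259
```

View pics/s7.png

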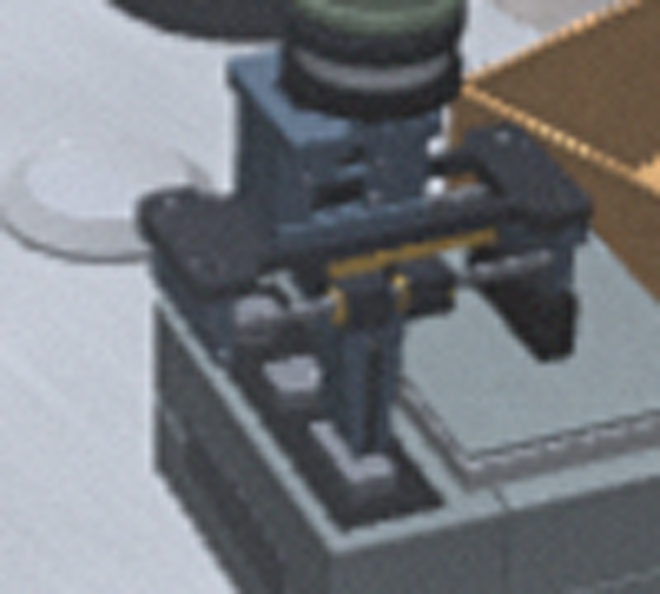

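Round key is up again (z ≈ 121). The finger tips are over the bar key (355,450), clear of the square key (290,375). Press.

Call:
send_rows(
  motion=[
    [0,0,-0.006,0,0,0,-1],
    [0,0,-0.012,0,0,0,-1],
    [0,0,-0.017,0,0,0,-1],
    [0,0,-0.022,0,0,0,-1],
    [0,0,-0.025,0,0,0,-1],
    [0,0,-0.025,0,0,0,-1],
  ],
)

```text
time_s: 24.02
ee_pos: [496.9, -0.2, 90.8]
ee_rot: [179.9, -0.0, 77.6]
force: [-2.0, 0.4, 6.8]
gripper_width: 0.1
gripper_force: 3.3
```

Call:
send_rows(
  motion=[
    [0,0,-0.003,0,0,0,-1],
    [0,0,-0.005,0,0,0,-1],
    [0,0,-0.005,0,0,0,-1],
  ],
)

```text
time_s: 24.4
ee_pos: [497.0, -0.2, 90.3]
ee_rot: [179.9, -0.0, 77.7]
force: [-6.0, 0.3, 20.7]
gripper_width: 0.6
gripper_force: 10.1
```

Bottomed. Retreat straight up.

Call:
send_rows(
  motion=[
    [0,0,0.04,0,0,0,-1],
    [0,0,0.14,0,0,0,-1],
    [0,0,0.26,0,0,0,-1],
    [-0.1,0,0.34,0,0,0,-1],
    [-0.2,0,0.34,0,0,0,-1],
    [-0.2,0,0.34,0,0,0,-1],
    [-0.2,0,0.34,0,0,0,-1],
    [-0.2,0,0.34,0,0,0,-1],
  ],
)

```text
time_s: 25.4
ee_pos: [397.4, -0.3, 257.1]
ee_rot: [-180.0, 0.0, 77.7]
force: [0.2, -0.6, -0.3]
gripper_width: 0.3
gripper_force: 0.0
```

Run:
```python
from h import *
s=env.state();print(s['time_s'],s['ee_pos'],s['force'])
f=grab('side');P=cloud(f).reshape(-1,3)
for n,x,y in(('round',520.5,114.7),('square',509.5,58),('bar',496.8,0)):
    m=np.hypot(P[:,0]-x,P[:,1]-y)<9;print(n,np.nanmedian(P[m][:,2]))
q=(P[:,:2]-[613.5,30.7])@np.array([[.977,-.214],[.214,.977]]).T
m=(abs(q[:,0])<63)&(abs(q[:,1])<83)&(abs(q[:,0])>30)&(P[:,2]>115)&(P[:,2]<150)
print(np.linalg.lstsq(np.c_[q[m],np.ones(m.sum())],P[m][:,2],rcond=None)[0])
```

```text
25.4 [ 3.97429372e+02 -2.65025422e-01  2.57088367e+02] [ 0.24077681 -0.60700836 -0.32749333]
round 120.99116673432503
square 120.56067740770298
bar 120.51667118276734
[ 3.22099043e-03 -3.37186486e-04  1.28796040e+02]
```

```bash
python3 -c "
from workcell import env
print(env.job_done())"
```

```text
the job is handed in; nothing more can be done
None
```

I handed the job in at about 25 s of the 69 s limit, and the system returned no verdict: the long cylinder lies in the tank, the lid is home and level, and the round then the bar key were pressed to their stops and all three keys measure up.

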